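# Fill the dry-block heater with its interlocking tube blocks

### The arm

A 7-joint arm with a two-finger parallel gripper is mounted at the origin on the work surface. World frame = base frame: x ahead of the robot, y to its left, z up, the work surface at z = 0. Lengths are in m, angles in rad, forces in N, time in s.
With the tool pointing down it reaches from about 0.35 to 0.9 m from the base axis. Payload 8.1 kg.
Tool frame: the origin (TCP) lies on the centre line of the jaws, within the pads' length; the fingertips stand 25 mm ahead of it and the grasp point (between the pads) lies 6 mm ahead of it (manip.tip_reach is the distance from the TCP to the fingertips, in m); z points along the fingers, y is the line along which they close (so a half turn about z gives the same grasp; the last joint's range is limited). The gripper opens to 92 mm and grips with 3 to 60 N. Pads are 19 mm wide; open, the fingers measure 130 mm over their backs; the gripper's body (75 mm by 190 mm) begins 47 mm behind the grasp point.
Start: joints at [1.076, 0.434, 0.025, 1.573, -0.012, 1.134, -0.075], TCP at [0.239, -0.578, 0.252] pointing down, gripper open.
Joint ranges: [-2.62, 2.62], [-0.44, 2.09], [-1.27, 1.32], [0.08, 2.57], [-1.32, 4.46], [0.12, 2], [-2.74, 2.74]. Speed limits (rad/s): [2.22, 2.22, 3.01, 3.01, 3.14, 3.14, 3.14].

### API

Orientations are given as a unit quaternion [x, y, z, w].
In Python, from workcell import manip gives the robot as it stands.
- The arm moves only by the tool apply_moves, never from a script. Its argument "rows" is a list of rows, each a list of 7 numbers: the turn, a rotation vector about the tool's x, y, z in rad, then the shift along the tool's x, y, z in cm, then the finger opening in cm, from 0 to 9.18. A call has 1 to 10 rows; each row is the pose to reach, as a shift and turn from the pose commanded when the call began, along the tool's axes at that moment; what a row does not reach only later rows make up. A row lasts 1/10 s, in which the tool goes at most 50 mm and 8.59 degrees, less where a joint would pass 70% of its speed; a pose out of reach is approached as far as the arm can. A call with a gripper value outside its range is refused whole. The fingers move at their own pace and stop on an object; "squeeze" is the grip in N (left out, the last holds). Time passes only in rows, so rows that repeat a pose let the fingers close. It gives the time, the measured TCP pose, the force, the opening and the grip force at its end, in the units of the state.
- manip.read_state(): the state, without advancing time (a new reading comes with each control period).
- manip.camera(name): name is "scene" or "side" or "wrist"; returns a dict with "pixels" (384x512x3 uint8, red, green, blue), "depth" (384x512 float32, m along the optical axis (not along the pixel's ray), 0 where there is no reading), "K" (3x3 intrinsics, pixels), "xyz" and "rotation" of the camera in the world; the wrist camera has in their place "mount" (4x4, takes a point from camera to tool coordinates, whose origin is the TCP and whose axes are the flange's). Camera axes: x right, y down, z forward; pixel columns grow to the right and rows downward; lengths in m; the calibration is good to about 2 mm. A picture is of the moment at which its call begins: read the wrist's pose just before it.
- manip.hand_in(): hands the job in; it is judged then, once.
The state is a dict: "t": time; "q": joint angles; "dq": joint speeds; "tau": joint torques, N m; "tcp_pos": TCP position; "ee_rot": TCP orientation; "contact_force": force on the tool from outside, world axes, zero at the start; "torque": the same for the moment, N m; "grip_width": opening from 0.0 (shut) to 1.0 (fully open); "grasp_force": force on a finger pad.
Only numpy, scipy, OpenCV 4.12 (cv2) and the standard library are available. Lean on these libraries where they do the work, as an engineer would, in place of code of your own. Each camera call takes 0.05 s, during which the arm holds its last target. There are 200 camera calls.

### The job

Fit the two right aluminium tube blocks into the empty pockets of the white dry-block heater: the L-shaped block into the L-shaped pocket, turned so that it goes round the fixed corner island, and the short straight block into the oblong pocket beside it. Each must drop fully home, flat and flush with the heater's top; the T-shaped block and the longer straight block do not fit and are not needed.

Things in the scene. Friction and masses are not known exactly. Their poses are not given: they have to be found in the camera images.
- l_block: L-shaped aluminium tube block, 24 mm high, 0.45 kg, loose on the bench. Fills x -40 to 56, y -40 to 8 and x -40 to 8, y -40 to 56 from its origin (underside, below centre of mass; notch at +x +y). Over the origin stands a lifting fin to grip from above: 12 thick (x), 40 long (y), top 64 above the underside. Foot bevelled 5 over the lowest 10. Other blocks (T 120 x 80, bar 132 x 48) have the same fin.
- bar_block: Short straight aluminium tube block, 96 mm (x) by 48 mm (y), 24 mm high, 0.32 kg, loose on the bench; the same either way round. Origin at the centre of its underside. Same lifting fin centred on top: 12 thick (x), 40 long (y), its top 64 above the underside. Foot bevelled 5 inward over the lowest 10. A similar block 132 mm long is the wrong one.
- l_pocket (a point): Point on the dark floor of the L pocket of the heater (white, fixed, 196 x 200 x 60 mm high, flat top). The l_block is home with its origin here and its x, y along this point's x, y (this way only; z up). Floor 36 above the bench, pocket 24 deep: a block at home is flush. The L's outline plus 5 clearance all round; a fixed white island 48 x 48, level with the top, fills the +x +y corner.
- bar_pocket (a point): Centre of the dark floor of the heater's oblong pocket, 106 mm (x) by 58 mm (y), 24 deep, floor 36 above the bench; a fixed rib 6 thick parts it from the L pocket on its +y side (this point lies 80 to -y and 8 to +x of l_pocket). The bar_block is home with its origin here and its x axis along this point's x, either way round; 5 mm clearance all round.
Not all that is in view belongs to the job. Leave any pink or yellow look-alike of the bar_block alone.

How it is judged:
By the outcome, as a careful person would: the job done as asked, in the order asked, and still so for the second after the job is handed in, with the robot touching nothing.
It also fails if it takes over 59 s, if anything falls off the work surface, if the arm or the gripper's body presses on something with over 40 N, if the wrist force passes 120 N, or if a joint passes its speed limit or range.

## Working session

There is one attempt and no reset: what is moved stays moved. The work goes in short steps, Python scripts to look and compute and a tool call to move; the robot and the scene stay as the last step left them, time stands still between calls to the robot, and variables do not carry over. Pictures are saved under pics/ and viewed, at most 10 in all, crops included, and the job is handed in when it is done.

Besides the shell and the picture viewer there is one more tool, called after "Call:" as a command line: name --pt "numbers of a row" for each row, then --argument value for the rest. apply_moves: Moves the arm, as the interface text tells. Its arguments: {"type":"object","properties":{"rows":{"type":"array","items":{"type":"array","items":{"type":"number"}}},"squeeze":{"type":"number"}},"required":["rows"]}

```bash
mkdir -p pics
cat > h.py <<'E'
import numpy as np, cv2
from scipy.spatial.transform import Rotation as R
from workcell import manip
def snap(n,f):
    s=manip.read_state(); c=manip.camera(n); np.savez('pics/%s.npz'%f,**{k:np.array(v) for k,v in c.items()},tp=s['tcp_pos'],tr=s['ee_rot'])
    cv2.imwrite('pics/%s.png'%f,c['pixels'][:,:,::-1]); return load(f)
def load(f):
    c=dict(np.load('pics/%s.npz'%f)); d=c['depth']; K=c['K']
    v,u=np.mgrid[:d.shape[0],:d.shape[1]]
    P=np.stack([(u-K[0,2])/K[0,0]*d,(v-K[1,2])/K[1,1]*d,d],-1)
    if 'mount' in c:
        M=c['mount']; P=P@M[:3,:3].T+M[:3,3]; P=P@R.from_quat(c['tr']).as_matrix().T+c['tp']
    else:
        r=c['rotation']; r=r if r.shape==(3,3) else R.from_quat(r).as_matrix()
        P=P@r.T+c['xyz']
    P[d==0]=np.nan; c['P']=P; return c
E
python3 - <<'E'
from h import *
a=snap('scene','s0'); b=snap('side','d0')
for c in(a,b): print(c['xyz'],c['rotation'],c['K'])
s=manip.read_state(); print(s); 
cv2.imwrite('pics/both.png',cv2.resize(np.vstack([a['pixels'],b['pixels']])[:,:,::-1],(400,600)))
print(np.nanmin(a['P'][...,2]))
E
```

```text
[1.26543302 0.41881413 0.94810086] [ 0.51026542  0.77096763 -0.3203024  -0.20650544] [[419.4435164    0.         257.90348205]
 [  0.         419.4435164  198.60548004]
 [  0.           0.           1.        ]]
[0.117634   0.75848605 0.77447381] [-0.19719443  0.89863073 -0.38336981  0.08126966] [[377.1881963    0.         254.34779865]
 [  0.         377.1881963  184.02220978]
 [  0.           0.           1.        ]]
{'t': 0.1, 'q': array([ 1.07639326,  0.43513356,  0.02495165,  1.57397134, -0.011579  ,
        1.13401859, -0.07506382]), 'dq': array([-0.00044331, -0.00098061,  0.00152867, -0.00163925, -0.00095005,
       -0.00119963, -0.00066987]), 'tau': array([ 3.96025629e-03, -6.69126034e+01,  9.89037193e-01, -3.15144861e+01,
       -6.02786243e-02,  3.73723812e-02,  6.33134573e-05]), 'tcp_pos': array([ 0.2384624 , -0.57727349,  0.2510489 ]), 'ee_rot': array([ 9.80872743e-01,  1.94648867e-01, -2.00845408e-04, -6.63417165e-04]), 'contact_force': array([ 0.12903596, -0.18043594, -0.63590975]), 'torque': array([-0.00884221, -0.05025393, -0.01752952]), 'grasp_force': 0.0, 'grip_width': 0.9998547893065308}
-0.7643626614323713
```

View pics/s0.png

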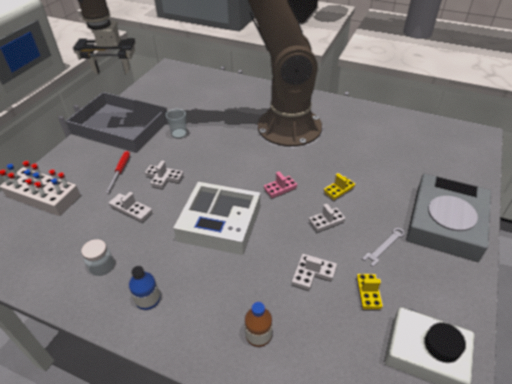

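View pics/d0.png

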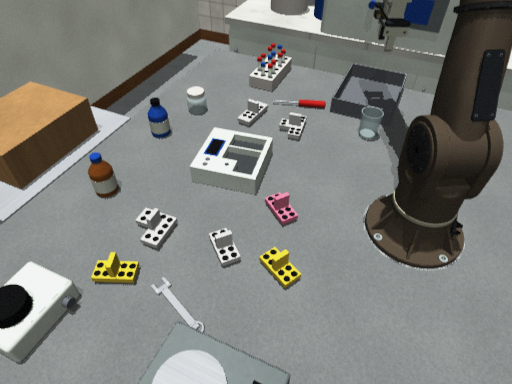

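Scene: heater at (218,216). Grey candidates: (164,175) T or L, (314,270) L or T, and bars at (130,206) and (327,217). Pink (280,185) and yellow (340,186), (370,292) are look-alikes to leave alone. I'll make an enlarged top-down rectification at block-top height to tell them apart.

```bash
cat >> h.py <<'E'
def ortho(c,cx,cy,z,half=.1,res=.0005):
    n=int(2*half/res); r=R.from_quat(c['rotation']).as_matrix()
    j,i=np.mgrid[:n,:n]  # row down = -x, col right = -y
    W=np.stack([cx+half-j*res,cy+half-i*res,np.full(j.shape,z)],-1)
    p=(W-c['xyz'])@r; p=p/p[...,2:]@c['K'].T
    return cv2.remap(c['pixels'],p[...,0].astype(np.float32),p[...,1].astype(np.float32),cv2.INTER_CUBIC)[:,:,::-1]
E
python3 - <<'E'
from h import *
a=load('s0'); b=load('d0')
T=[]
for u,v in [(164,175),(130,206),(314,270),(327,217),(218,216)]:
    P=a['P'][v-15:v+15,u-18:u+18].reshape(-1,3); 
    h=P[(P[:,2]>.015)&(P[:,2]<.075)]; m=np.median(h,0); print((u,v),m, len(h))
    z=.06 if u==218 else .024
    tt=[]
    for c in(a,b):
        o=np.ascontiguousarray(ortho(c,m[0],m[1],z,.125,.001)); tt.append(o)
        print('')
    T.append(np.vstack(tt))
im=cv2.resize(np.hstack(T),(800,320))
im=np.vstack([np.hstack(t) for t in (T[:3],T[3:]+[T[0]*0])]);im=cv2.resize(im,(450,600)) if 0 else im
cv2.imwrite('pics/o1.png',cv2.resize(np.hstack(T[:5]),(800,320),interpolation=cv2.INTER_AREA))
E
```

```text
(164, 175) [ 0.44533111 -0.28221227  0.02592246] 527


(130, 206) [ 0.61171957 -0.29506411  0.02606296] 586


(314, 270) [0.61730122 0.28519997 0.02573231] 787


(327, 217) [0.42851449 0.26856952 0.0260402 ] 517


(218, 216) [ 0.56394906 -0.02030655  0.06006531] 1076
```

View pics/o1.png

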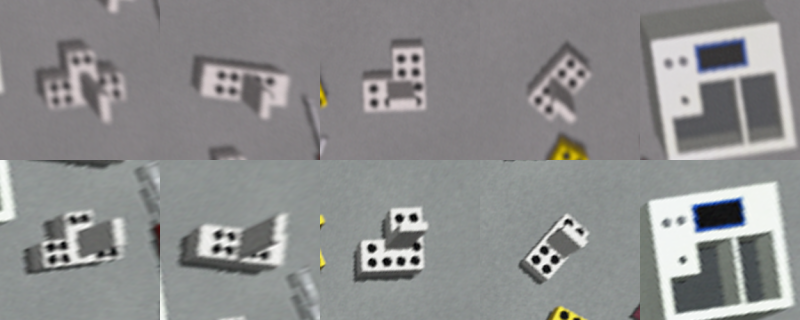

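T: (164,175), three arms. Long bar: (130,206), about 132 mm. L: (314,270), notch toward +x+y. Short bar: (327,217), about 96 mm and grey. The L at (314,270) and the bar at (327,217) fit the description. Next I'll fit the poses from depth.

```bash
cat >> h.py <<'E'
from scipy.optimize import minimize
def inL(x,y,g=0): return (x>-.04-g)&(y>-.04-g)&(((x<.056+g)&(y<.008+g))|((x<.008+g)&(y<.056+g)))
def inB(x,y,g=0): return (abs(x)<.048+g)&(abs(y)<.024+g)
def inLP(x,y): return inL(x,y,.005)
def inBP(x,y): return inB(x,y,.005)
def inH(x,y): return inLP(x,y)|inBP(x-.008,y+.08)
def fit(cs,shape,c0,yaw0,zin,zout,tol=.005,rad=.1,yr=15):
    "label top-view cells: +1 at height zin, -1 at height zout; best pose of shape"
    Q=np.concatenate([c['P'].reshape(-1,3) for c in cs]); Q=Q[np.hypot(*(Q[:,:2]-c0).T)<rad]
    l=(abs(Q[:,2]-zin)<tol)*1.-(abs(Q[:,2]-zout)<tol)*1.
    Q=Q[l!=0]; l=l[l!=0]
    # equalise density on a 2 mm grid
    k=np.round(Q[:,:2]/.002).astype(int); u,inv=np.unique(k,axis=0,return_inverse=True); inv=inv.ravel()
    w=1/np.bincount(inv)[inv]
    def s(p):
        d=Q[:,:2]-p[:2]; c,n=np.cos(p[2]),np.sin(p[2])
        x=d[:,0]*c+d[:,1]*n; y=-d[:,0]*n+d[:,1]*c
        return -np.sum(w*l*(2*shape(x,y)-1))/np.sum(w)
    best=None
    st,ys=.03,np.radians(yr); p=np.array([*c0,yaw0])
    for it in range(7):
        g=np.linspace(-1,1,7); C=[p+[a*st,b*st,e*ys] for a in g for b in g for e in g]
        v=np.array([s(q) for q in C]); m=v<=v.min()+1e-3*(it>3); p=np.mean(np.array(C)[m],0); st/=2; ys/=2
    return p,s(p)
E
python3 - <<'E'
from h import *
a=load('s0'); b=load('d0')
for n,cs in(('both',[a,b]),('scene',[a]),('side',[b])):
    print(n)
    for nm,args in dict(L=(inL,(.61,.285),0,.024,0),B=(inB,(.4285,.2686),-.7,.024,0),H=(inH,(.51,-.02),.15,.036,.06)).items():
        p,s=fit(cs,*args,yr=25); print(nm,p.round(4),np.degrees(p[2]).round(1),round(s,3))
E
```

```text
both
L [0.6119 0.286  0.0346] 2.0 -0.931
B [ 0.4212  0.269  -0.7423] -42.5 -0.954
H [ 0.5027 -0.0079  0.1466] 8.4 -0.842
scene
L [0.6097 0.2854 0.0226] 1.3 -0.947
B [ 0.4209  0.2688 -0.732 ] -41.9 -0.937
H [ 0.5028 -0.0079  0.1455] 8.3 -0.888
side
L [0.612  0.2901 0.007 ] 0.4 -0.935
B [ 0.4189  0.272  -0.7308] -41.9 -0.969
H [ 0.5023 -0.0054  0.1515] 8.7 -0.837
```

```bash
cat >> h.py <<'E'
def go(x,y,z,yaw,frm=None):
    "rotvec (tool) and shift (cm, tool) to world pose, tool down, tool-x yaw in deg"
    s=manip.read_state(); p,r=(s['tcp_pos'],R.from_quat(s['ee_rot'])) if frm is None else frm
    c,n=np.cos(np.radians(yaw)),np.sin(np.radians(yaw))
    t=R.from_matrix(np.array([[c,n,0],[n,-c,0],[0,0,-1]]))
    print('t',round(s['t'],2),'row',(r.inv()*t).as_rotvec().round(4),(r.inv().apply(np.array([x,y,z])-p)*100).round(2)); return np.array([x,y,z]),t
E
python3 - <<'E'
from h import *
go(.46,-.03,.30,98.4)
E
```

```text
t 0.1 row [-1.3000e-03 -8.0000e-04 -1.3256e+00] [ 41.37 -42.13  -4.84]
```

Call:
apply_moves --pt "0 0 -0.13 2 -2.1 -3 9" --pt "0 0 -0.26 5 -5.2 -4.84 9" --pt "0 0 -0.39 8.5 -8.7 -4.84 9" --pt "0 0 -0.53 12 -12.2 -4.84 9" --pt "0 0 -0.66 15.5 -15.7 -4.84 9" --pt "0 0 -0.79 19 -19.3 -4.84 9" --pt "0 0 -0.92 22.5 -23 -4.84 9" --pt "0 0 -1.05 26 -26.5 -4.84 9" --pt "0 0 -1.18 29.5 -30 -4.84 9" --pt "0 0 -1.32 33 -33.6 -4.84 9"

```text
t: 1.1
tcp_pos: [0.4154, -0.1395, 0.3001]
ee_rot: [0.654, 0.757, -0.0, 0.0]
contact_force: [1.3, -0.1, -0.2]
grip_width: 0.981
grasp_force: 0.0
```

Run:
```python
from h import *
go(.44,-.03,.32,98.4)
```

```text
t 1.1 row [ 0.      0.0004 -0.0005] [10.48  4.03 -1.99]
```

Call:
apply_moves --pt "0 0 0 3 1.5 -1 9" --pt "0 0 0 7 2.8 -1.5 9" --pt "0 0 0 9.5 3.8 -2 9" --pt "0 0 0 10.5 4 -2 9" --pt "0 0 0 10.5 4 -2 9" --pt "0 0 0 10.5 4 -2 9"

```text
t: 1.7
tcp_pos: [0.4397, -0.0332, 0.3196]
ee_rot: [0.656, 0.755, -0.001, -0.0]
contact_force: [-0.2, -0.0, -0.6]
grip_width: 0.979
grasp_force: 0.0
```

Run:
```python
from h import *
c=snap('wrist','w1'); s=manip.read_state(); print(s['tcp_pos'],s['contact_force'],c['mount'].round(4),c['K'])
for sh,c0 in((inH,(.503,-.008)),):
    p,q=fit([c],sh,c0,.146,.036,.06,yr=8); print(p.round(4),np.degrees(p[2]),q)
go(.57,.27,.32,91.5)
```

```text
[ 0.43967512 -0.03351311  0.31964746] [-0.09205371 -0.31719199  0.98912557] [[-5.000e-04 -9.688e-01 -2.479e-01  6.550e-02]
 [ 1.000e+00 -5.000e-04 -3.000e-04  2.000e-04]
 [ 2.000e-04 -2.479e-01  9.688e-01 -1.326e-01]
 [ 0.000e+00  0.000e+00  0.000e+00  1.000e+00]] [[293.98307474   0.         249.82200657]
 [  0.         293.98307474 194.82037735]
 [  0.           0.           1.        ]]
[ 0.5018 -0.0062  0.1489] 8.531008724734932 -0.9810928228040525
t 1.75 row [-0.0011  0.0005  0.1126] [28.26 17.11 -0.07]
```

View pics/w1.png

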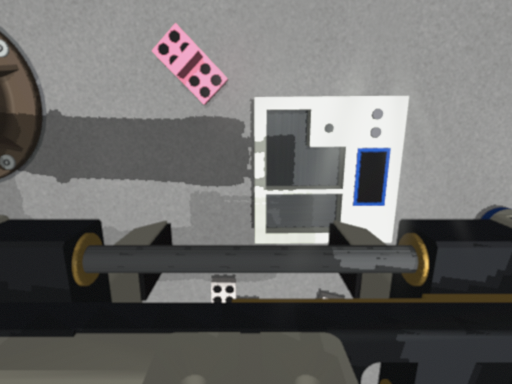

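The heater fills (255–408, 97–243), with the L pocket above its bar pocket and the island toward the screen. Pink bar at (190,64). The pocket fit is sharp, score 0.98. On to the L.

Call:
apply_moves --pt "0 0 0.03 2.5 2 0 9" --pt "0 0 0.06 6 5 0 9" --pt "0 0 0.09 10 8 0 9" --pt "0 0 0.112 14 11 0 9" --pt "0 0 0.112 18 14 0 9" --pt "0 0 0.112 22 16.5 0 9" --pt "0 0 0.112 25 18.5 0 9" --pt "0 0 0.112 25.8 19 0 9" --pt "0 0 0.112 25.8 19 0 9" --pt "0 0 0.112 25.8 19 0 9"

```text
t: 2.75
tcp_pos: [0.5923, 0.2479, 0.3197]
ee_rot: [0.698, 0.717, -0.001, 0.0]
contact_force: [0.9, -0.5, -0.0]
grip_width: 0.983
grasp_force: 0.0
```

Run:
```python
from h import *
c=snap('wrist','w2'); s=manip.read_state(); print(s['tcp_pos'],s['contact_force'])
p,q=fit([c],inL,(.611,.286),.03,.024,0,yr=8); print(p.round(4),np.degrees(p[2]),q)
P=c['P'].reshape(-1,3); f=P[(abs(P[:,2]-.064)<.004)&(np.hypot(*(P[:,:2]-p[:2]).T)<.05)]
if len(f):
    print('fin',len(f),f.mean(0)); print(cv2.minAreaRect((f[:,:2]*1000).astype(np.float32)))
pb,q=fit([c],inB,(.42,.27),-.735,.024,0,yr=8); print('bar',pb.round(4),np.degrees(pb[2]),q)
go(*p[:2],.10,90+np.degrees(p[2])); go(*p[:2],.056,90+np.degrees(p[2]))
```

```text
[0.59228466 0.24760326 0.32004821] [-0.26152138 -0.28376704  0.53977686]
[0.6109 0.2884 0.0282] 1.6185969726160565 -0.997657872641301
fin 288 [0.61106379 0.28828799 0.06357727]
((611.1129150390625, 288.12054443359375), (10.635453224182129, 39.874332427978516), 1.9885518550872803)
bar [ 0.4188  0.2712 -0.7263] -41.61309040808574 -0.9816578360290015
t 2.8 row [ 0.      0.0017 -0.002 ] [ 4.07  1.97 22.  ]
t 2.8 row [ 0.      0.0017 -0.002 ] [ 4.08  1.97 26.4 ]
```

View pics/w2.png

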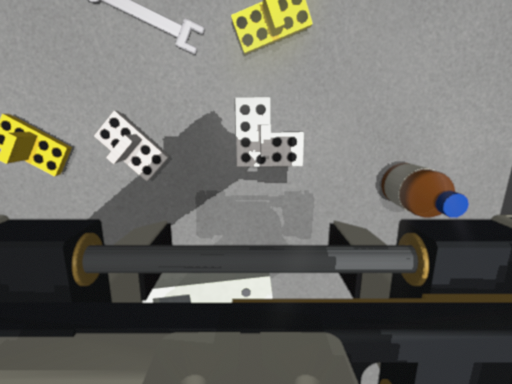

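The L at (268,135) has its notch to the upper right and its fin at the corner; the short bar is at (130,145) with 2x2 tube holes each side of the fin. Descend and grip.

Call:
apply_moves --pt "0 0 -0.002 1 0.5 3 9" --pt "0 0 -0.002 2.5 1.2 7 9" --pt "0 0 -0.002 4 1.9 11 7" --pt "0 0 -0.002 4.1 1.95 15 6" --pt "0 0 -0.002 4.1 1.95 18 5" --pt "0 0 -0.002 4.1 1.95 21 5" --pt "0 0 -0.002 4.1 1.95 23.5 5" --pt "0 0 -0.002 4.1 1.95 25.5 5" --pt "0 0 -0.002 4.1 1.95 26.4 5" --pt "0 0 -0.002 4.1 1.95 26.4 5"

```text
t: 3.8
tcp_pos: [0.6102, 0.2897, 0.0554]
ee_rot: [0.697, 0.717, -0.001, 0.0]
contact_force: [-0.7, 0.1, 0.3]
grip_width: 0.542
grasp_force: 0.0
```

Call:
apply_moves --pt "0 0 0 0 0 0 3" --pt "0 0 0 0 0 0 1" --pt "0 0 0 0 0 0 0.5" --pt "0 0 0 0 0 0 0.5" --pt "0 0 0 0 0 0 0.5" --pt "0 0 0 0 0 0 0.5" --pt "0 0 0 0 0 0 0.5" --squeeze 45

```text
t: 4.5
tcp_pos: [0.6105, 0.2919, 0.0564]
ee_rot: [0.696, 0.718, 0.0, 0.0]
contact_force: [-0.7, -0.3, 2.4]
grip_width: 0.128
grasp_force: 45.0
```

Run:
```python
from h import *
s=manip.read_state(); r=R.from_quat(s['ee_rot']); print(s['tcp_pos'],s['contact_force'],s['grip_width']*92,s['grasp_force'],np.degrees(np.arctan2(*r.apply([1,0,0])[1::-1])))
```

```text
[0.61052046 0.29191049 0.05643159] [-0.72037928 -0.34657158  2.44445936] 11.7563779232415 44.99574601650238 91.76909305375194
```

Run:
```python
from h import *
f=go(.6105,.2919,.165,91.77)
go(.5013,-.0027,.165,98.53); go(.5013,-.0027,.165,98.53,f)
```

```text
t 4.5 row [ 0.0005 -0.0001 -0.    ] [  0.     0.   -10.86]
t 4.5 row [ 5.00e-04 -1.00e-04 -1.18e-01] [-29.11 -11.82 -10.87]
t 4.5 row [ 0.     0.    -0.118] [-29.11 -11.82   0.  ]
```

Call:
apply_moves --pt "0 0 0 0 0 -1 0.5" --pt "0 0 0 0 0 -3 0.5" --pt "0 0 0 0 0 -6 0.5" --pt "0 0 0 0 0 -8.5 0.5" --pt "0 0 0 0 0 -10.3 0.5" --pt "0 0 0 0 0 -10.9 0.5" --pt "0 0 0 0 0 -10.9 0.5"

```text
t: 5.2
tcp_pos: [0.6103, 0.2919, 0.1657]
ee_rot: [0.696, 0.718, 0.0, 0.0]
contact_force: [0.3, -0.6, -4.1]
grip_width: 0.13
grasp_force: 45.0
```

Call:
apply_moves --pt "0 0 -0.01 -1 -0.4 0 0.5" --pt "0 0 -0.03 -3.5 -1.4 0 0.5" --pt "0 0 -0.05 -7 -2.8 0 0.5" --pt "0 0 -0.07 -11 -4.5 0 0.5" --pt "0 0 -0.09 -15 -6.1 0 0.5" --pt "0 0 -0.11 -19 -7.7 0 0.5" --pt "0 0 -0.118 -22.5 -9.1 0 0.5" --pt "0 0 -0.118 -25.5 -10.4 0 0.5" --pt "0 0 -0.118 -28 -11.4 0 0.5" --pt "0 0 -0.118 -29.1 -11.8 0 0.5"

```text
t: 6.2
tcp_pos: [0.4988, -0.0066, 0.1637]
ee_rot: [0.654, 0.757, -0.002, -0.001]
contact_force: [0.2, 0.1, -3.8]
grip_width: 0.127
grasp_force: 45.0
```

Call:
apply_moves --pt "0 0 0 0 0 0 0.5" --pt "0 0 0 0 0 0 0.5" --pt "0 0 0 0 0 0 0.5" --pt "0 0 0 0 0 0 0.5"

```text
t: 6.6
tcp_pos: [0.5016, -0.0013, 0.1651]
ee_rot: [0.652, 0.758, 0.0, -0.0]
contact_force: [0.4, -0.2, -4.3]
grip_width: 0.127
grasp_force: 45.0
```

```bash
cat >> h.py <<'E'
def st():
    s=manip.read_state(); r=R.from_quat(s['ee_rot']); x=r.apply([1,0,0])
    print('t',round(s['t'],2),s['tcp_pos'].round(4),'yaw',np.degrees(np.arctan2(x[1],x[0])).round(2),'tilt',np.degrees(np.arccos(-r.apply([0,0,1])[2])).round(2),'F',s['contact_force'].round(1),'w',(s['grip_width']*92).round(1),s['grasp_force'].round(1)); return s
E
python3 - <<'E'
from h import *
s=st(); a=snap('scene','s3'); b=snap('side','d3'); c=snap('wrist','w3')
zt=s['tcp_pos'][2]-.056+.024
for n,cc in(('scene',[a]),('side',[b]),('wrist',[c])):
    p,q=fit(cc,inL,(.5018,-.0062),.149,zt,.06,yr=8,rad=.085,tol=.006); print(n,p.round(4),np.degrees(p[2]).round(2),q)
im=np.hstack([a['pixels'][100:320,120:370],b['pixels'][80:300,150:400],c['pixels'][40:260,200:450]])[:,:,::-1]
cv2.imwrite('pics/c3.png',im)
E
```

```text
Traceback (most recent call last):
  File "h.py", line 55, in st
    print('t',round(s['t'],2),s['tcp_pos'].round(4),'yaw',np.degrees(np.arctan2(x[1],x[0])).round(2),'tilt',np.degrees(np.arccos(-r.apply([0,0,1])[2])).round(2),'F',s['contact_force'].round(1),'w',(s['grip_width']*92).round(1),s['grasp_force'].round(1)); return s
                                                                                                                                                                                                     ^^^^^^^^^^^^^^^^^^^^^^^^^^
AttributeError: 'float' object has no attribute 'round'
```

```bash
sed -i "s/(s\['grip_width'\]\*92).round(1),s\['grasp_force'\].round(1)/round(float(s['grip_width'])*92,1),round(float(s['grasp_force']),1)/" h.py
python3 - <<'E'
from h import *
s=st(); a=snap('scene','s3'); b=snap('side','d3'); c=snap('wrist','w3')
zt=s['tcp_pos'][2]-.056+.024
for n,cc in(('scene',[a]),('side',[b]),('wrist',[c])):
    p,q=fit(cc,inL,(.5018,-.0062),.149,zt,.06,yr=8,rad=.085,tol=.006); print(n,p.round(4),np.degrees(p[2]).round(2),q)
im=np.hstack([a['pixels'][100:320,120:370],b['pixels'][80:300,150:400],c['pixels'][40:260,200:450]])[:,:,::-1]
cv2.imwrite('pics/c3.png',im)
E
```

```text
t 6.6 [ 0.5016 -0.0013  0.1651] yaw 98.65 tilt 0.04 F [ 0.4 -0.2 -4.3] w 11.7 45.0
scene [ 0.5042 -0.0059  0.1441] 8.26 -0.9629237288135594
side [ 0.5006 -0.0013  0.1594] 9.13 -0.9800399201596807
wrist [ 0.5018 -0.0046  0.1529] 8.76 -0.9966329004329004
```

View pics/c3.png

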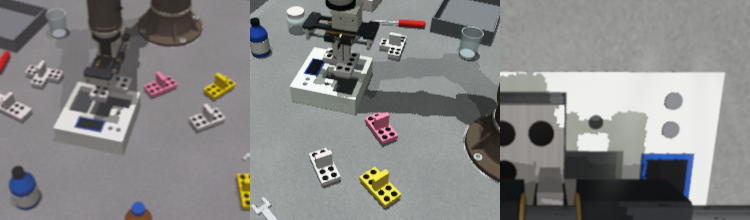

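The L is level over its pocket, 1.6 mm off along tool x. Correct and lower.

Call:
apply_moves --pt "0 0 0 -0.16 0 1 0.5" --pt "0 0 0 -0.16 0 2.5 0.5" --pt "0 0 0 -0.16 0 3.8 0.5" --pt "0 0 0 -0.16 0 4.5 0.5" --pt "0 0 0 -0.16 0 4.5 0.5" --pt "0 0 0 -0.16 0 4.5 0.5" --pt "0 0 0 -0.16 0 4.8 0.5" --pt "0 0 0 -0.16 0 5.1 0.5" --pt "0 0 0 -0.16 0 5.4 0.5" --pt "0 0 0 -0.16 0 5.7 0.5"

```text
t: 7.75
tcp_pos: [0.5016, -0.0044, 0.108]
ee_rot: [0.653, 0.758, 0.0, 0.0]
contact_force: [-0.1, -0.1, -4.4]
grip_width: 0.129
grasp_force: 45.0
```

```bash
python3 -c "
from h import *
st()"
```

```text
t 7.75 [ 0.5016 -0.0044  0.108 ] yaw 98.53 tilt 0.01 F [-0.1 -0.1 -4.4] w 11.9 45.0
```

Call:
apply_moves --pt "0 0 0 0.15 0 0.2 0.5" --pt "0 0 0 0.15 0 0.4 0.5" --pt "0 0 0 0.15 0 0.6 0.5" --pt "0 0 0 0.15 0 0.8 0.5" --pt "0 0 0 0.15 0 1.0 0.5" --pt "0 0 0 0.15 0 1.2 0.5" --pt "0 0 0 0.15 0 1.35 0.5" --pt "0 0 0 0.15 0 1.5 0.5" --pt "0 0 0 0.15 0 1.5 0.5" --pt "0 0 0 0.15 0 1.5 0.5"

```text
t: 8.75
tcp_pos: [0.5014, -0.0028, 0.0931]
ee_rot: [0.653, 0.758, 0.0, 0.0]
contact_force: [-0.2, -0.3, -4.2]
grip_width: 0.128
grasp_force: 45.0
```

```bash
python3 -c "
from h import *
st()"
```

```text
t 8.75 [ 0.5014 -0.0028  0.0931] yaw 98.53 tilt 0.0 F [-0.2 -0.3 -4.2] w 11.8 45.0
```

Call:
apply_moves --pt "0 0 0 0 0 0.06 0.5" --pt "0 0 0 0 0 0.1 0.5" --pt "0 0 0 0 0 0.1 1.2" --pt "0 0 0 0 0 0.1 2" --pt "0 0 0 0 0 0.1 4" --pt "0 0 0 0 0 0.1 4" --pt "0 0 0 0 0 -2 4" --pt "0 0 0 0 0 -5 4" --pt "0 0 0 0 0 -9 4" --pt "0 0 0 0 0 -13 5"

```text
t: 9.75
tcp_pos: [0.501, -0.0026, 0.2244]
ee_rot: [0.652, 0.758, -0.0, -0.0]
contact_force: [1.3, -0.5, -0.5]
grip_width: 0.486
grasp_force: 0.0
```

Run:
```python
from h import *
st(); f=go(.36,.13,.30,70); go(.40,.235,.30,48.4,f)
```

```text
t 9.75 [ 0.501  -0.0026  0.2244] yaw 98.56 tilt 0.05 F [ 1.3 -0.5 -0.5] w 44.7 0.0
t 9.75 row [-8.000e-04 -3.000e-04  4.984e-01] [ 15.22 -11.97  -7.55]
t 9.75 row [0.    0.    0.377] [11.23  0.17  0.  ]
```

Call:
apply_moves --pt "0 0 0.05 2 -0.6 -2 7" --pt "0 0 0.15 5 -1.4 -4 9" --pt "0 0 0.27 9 -2.5 -6 9" --pt "0 0 0.4 13 -3.6 -7.5 9" --pt "0 0 0.53 17 -4.7 -7.5 9" --pt "0 0 0.66 20.5 -5.7 -7.5 9" --pt "0 0 0.78 23.5 -6.6 -7.5 9" --pt "0 0 0.877 25.3 -7.1 -7.5 9" --pt "0 0 0.877 25.7 -7.15 -7.5 9" --pt "0 0 0.877 25.7 -7.15 -7.5 9"

```text
t: 10.75
tcp_pos: [0.3925, 0.2408, 0.2981]
ee_rot: [0.912, 0.411, 0.0, 0.0]
contact_force: [-0.2, 0.3, 0.1]
grip_width: 0.979
grasp_force: 0.0
```

Call:
apply_moves --pt "0 0 0 0 0 0 9" --pt "0 0 0 0 0 0 9" --pt "0 0 0 0 0 0 9"

```text
t: 11.05
tcp_pos: [0.393, 0.2398, 0.298]
ee_rot: [0.913, 0.409, -0.0, 0.0]
contact_force: [0.4, 0.1, -0.8]
grip_width: 0.977
grasp_force: 0.0
```

Run:
```python
from h import *
st(); c=snap('wrist','w4')
p,q=fit([c],inB,(.4188,.2712),-.7263,.024,0,yr=8); y=np.degrees(p[2]); print(p.round(4),y,q)
P=c['P'].reshape(-1,3); f=P[(abs(P[:,2]-.064)<.004)&(np.hypot(*(P[:,:2]-p[:2]).T)<.05)]
print('fin',len(f),f.mean(0),cv2.minAreaRect((f[:,:2]*1000).astype(np.float32)))
go(*p[:2],.056,90+y)
a=snap('scene','s4')
P=a['P'];D=np.array([.5018,-.0062]);cc,n=np.cos(.149),np.sin(.149);d=P[...,:2]-D
x=d[...,0]*cc+d[...,1]*n;yy=-d[...,0]*n+d[...,1]*cc
m=inL(x,yy,-.006); print('L top z',np.nanpercentile(P[m][:,2],[10,30,50,70]))
m=inBP(x-.008,yy+.08)&(P[...,2]<.05);print('heater top',np.nanmedian(P[(x>.07)&(x<.1)&(abs(yy)<.04)][:,2]))
```

```text
t 11.05 [0.393  0.2398 0.298 ] yaw 48.23 tilt 0.02 F [ 0.4  0.1 -0.8] w 89.9 0.0
[ 0.419   0.2708 -0.7287] -41.75107743812949 -0.9964864039107852
fin 328 [0.42000437 0.27138154 0.06363865] ((419.79345703125, 271.1623840332031), (38.85971450805664, 11.229399681091309), 48.26042556762695)
t 11.1 row [ 0.0001  0.0003 -0.0003] [ 4.05 -0.11 24.2 ]
L top z [0.05973734 0.06109882 0.06273228 0.06556268]
heater top 0.0619986639699589
```

L is flush. Grip the bar with reduced opening to keep clear of the yellow one.

Call:
apply_moves --pt "0 0 0 1 0 3 6" --pt "0 0 0 2.5 -0.1 7 5" --pt "0 0 0 3.8 -0.1 11 5" --pt "0 0 0 4.05 -0.1 14 5" --pt "0 0 0 4.05 -0.1 17 5" --pt "0 0 0 4.05 -0.1 19.5 5" --pt "0 0 0 4.05 -0.1 21.5 5" --pt "0 0 0 4.05 -0.1 23.2 5" --pt "0 0 0 4.05 -0.1 24.2 5" --pt "0 0 0 4.05 -0.1 24.2 5"

```text
t: 12.15
tcp_pos: [0.4183, 0.2711, 0.0551]
ee_rot: [0.913, 0.409, -0.001, 0.0]
contact_force: [0.5, 0.8, 0.3]
grip_width: 0.544
grasp_force: 0.0
```

Call:
apply_moves --pt "0 0 0 0 0 0 3" --pt "0 0 0 0 0 0 1" --pt "0 0 0 0 0 0 0.5" --pt "0 0 0 0 0 0 0.5" --pt "0 0 0 0 0 0 0.5" --pt "0 0 0 0 0 0 0.5" --pt "0 0 0 0 0 0 0.5" --squeeze 45

```text
t: 12.85
tcp_pos: [0.4189, 0.2717, 0.0564]
ee_rot: [0.913, 0.409, 0.0, 0.0]
contact_force: [0.4, -1.6, 4.7]
grip_width: 0.131
grasp_force: 45.0
```

Run:
```python
from h import *
s=st(); p=s['tcp_pos']; r=R.from_quat(s['ee_rot'])
o=r.inv().apply(np.array([.4195,.271,0])-p); print('origin in tool',o)
c,n=np.cos(.149),np.sin(.149); B=np.array([.5018+.008*c+.08*n,-.0062+.008*n-.08*c]); print('bar pocket',B)
tx=np.array([-n,c]); t=B-o[0]*tx; print('tcp goal',t)
f=go(*p[:2],.186,48.3); go(*t,.186,98.53,f)
```

```text
t 12.85 [0.4189 0.2717 0.0564] yaw 48.28 tilt 0.03 F [ 0.4 -1.6  4.7] w 12.1 45.0
origin in tool [-0.00012458  0.00084637  0.05636685]
bar pocket [ 0.5215873  -0.08412601]
tcp goal [ 0.52156881 -0.08400281]
t 12.85 row [ 0.0004 -0.0003 -0.0003] [  0.     0.   -12.96]
t 12.85 row [ 0.      0.     -0.8767] [-19.73  31.32   0.  ]
```

Call:
apply_moves --pt "0 0 0 0 0 -1 0.5" --pt "0 0 0 0 0 -3 0.5" --pt "0 0 0 0 0 -6 0.5" --pt "0 0 0 0 0 -9.5 0.5" --pt "0 0 0 0 0 -12 0.5" --pt "0 0 0 0 0 -13 0.5" --pt "0 0 0 0 0 -13 0.5"

```text
t: 13.55
tcp_pos: [0.4191, 0.2719, 0.1871]
ee_rot: [0.913, 0.409, 0.001, -0.0]
contact_force: [0.7, -0.3, -3.8]
grip_width: 0.128
grasp_force: 45.0
```

Call:
apply_moves --pt "0 0 -0.04 -0.8 1.2 0 0.5" --pt "0 0 -0.12 -2.5 4 0 0.5" --pt "0 0 -0.23 -5 7.9 0 0.5" --pt "0 0 -0.35 -7.5 11.9 0 0.5" --pt "0 0 -0.47 -10 15.9 0 0.5" --pt "0 0 -0.59 -12.5 19.8 0 0.5" --pt "0 0 -0.71 -15 23.8 0 0.5" --pt "0 0 -0.81 -17.2 27.3 0 0.5" --pt "0 0 -0.86 -19 30.1 0 0.5" --pt "0 0 -0.877 -19.7 31.3 0 0.5"

```text
t: 14.55
tcp_pos: [0.5205, -0.0883, 0.1837]
ee_rot: [0.654, 0.757, -0.001, -0.001]
contact_force: [-0.3, 0.8, -2.9]
grip_width: 0.127
grasp_force: 45.0
```

Call:
apply_moves --pt "0 0 0 0 0 0 0.5" --pt "0 0 0 0 0 0 0.5" --pt "0 0 0 0 0 0 0.5" --pt "0 0 0 0 0 0 0.5" --pt "0 0 0 0 0 0 0.5"

```text
t: 15.05
tcp_pos: [0.5211, -0.0827, 0.1862]
ee_rot: [0.652, 0.758, -0.0, 0.0]
contact_force: [-0.1, -0.3, -3.1]
grip_width: 0.126
grasp_force: 45.0
```

Run:
```python
from h import *
s=st(); c=snap('wrist','w5'); a=snap('scene','s5'); zt=s['tcp_pos'][2]-.0564+.024
p,q=fit([c],inB,(.5216,-.084),.149,zt,.06,yr=8,rad=.085,tol=.006); print(p.round(4),np.degrees(p[2]),q)
go(.5216,-.084,.0924+.02,98.53)
cv2.imwrite('pics/w5c.png',np.hstack([c['pixels'],cv2.resize(a['pixels'][100:292,120:376],None,fx=2,fy=2)])[:,:,::-1][:, 200:1000])
```

```text
t 15.05 [ 0.5211 -0.0827  0.1862] yaw 98.62 tilt 0.01 F [-0.1 -0.3 -3.1] w 11.6 45.0
[ 0.5204 -0.08    0.1542] 8.8335795048906 -0.998614266242617
t 15.15 row [0.0001 0.0003 0.0009] [-0.08  0.02  7.38]
```

View pics/w5c.png

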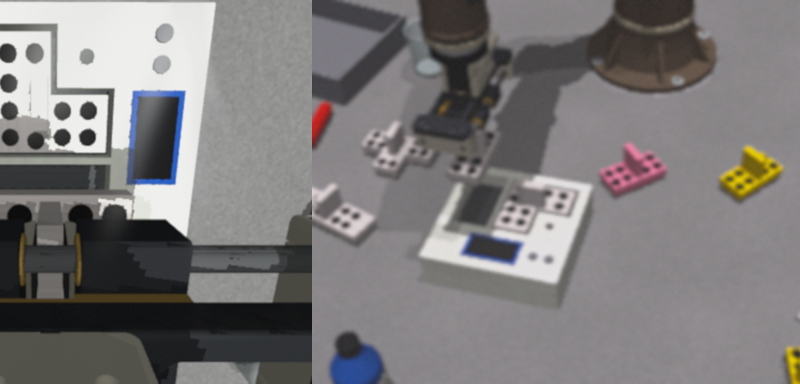

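The L sits flush in its pocket (right panel), and the bar hangs over the oblong pocket. Lower it.

Call:
apply_moves --pt "0 0 0 0 0.05 1 0.5" --pt "0 0 0 0 0.05 2.5 0.5" --pt "0 0 0 0 0.05 4 0.5" --pt "0 0 0 0 0.05 5.4 0.5" --pt "0 0 0 0 0.05 6.3 0.5" --pt "0 0 0 0 0.05 6.6 0.5" --pt "0 0 0 0 0.05 6.6 0.5" --pt "0 0 0 0 0.05 6.6 0.5"

```text
t: 15.95
tcp_pos: [0.5221, -0.0835, 0.1205]
ee_rot: [0.653, 0.758, 0.0, 0.0]
contact_force: [-0.1, 0.1, -2.8]
grip_width: 0.127
grasp_force: 45.0
```

Run:
```python
from h import *
st(); go(.5216,-.084,.108,98.53); c=snap('wrist','w6')
P=c['P']; d=P[...,:2]-[.5216,-.0841]; cc,n=np.cos(.149),np.sin(.149)
x=d[...,0]*cc+d[...,1]*n; y=-d[...,0]*n+d[...,1]*cc; z=P[...,2]
m=(abs(z-.0838)<.008)&(abs(x)<.07)&(abs(y)<.04)
print('bar top x',np.percentile(x[m],[1,99]),'y max',np.percentile(y[m],[98,99.5]),m.sum(),np.median(z[m]))
```

```text
t 15.95 [ 0.5221 -0.0835  0.1205] yaw 98.54 tilt 0.04 F [-0.1  0.1 -2.8] w 11.7 45.0
t 15.95 row [0.0007 0.0001 0.0002] [-0.04 -0.06  1.25]
bar top x [-0.04655906  0.04760425] y max [0.02428604 0.02440383] 4419 0.0876999989259884
```

Call:
apply_moves --pt "0 0 0 0 -0.03 0.4 0.5" --pt "0 0 0 0 -0.03 0.8 0.5" --pt "0 0 0 0 -0.03 1.2 0.5" --pt "0 0 0 0 -0.03 1.5 0.5" --pt "0 0 0 0 -0.03 1.8 0.5" --pt "0 0 0 0 -0.03 2.1 0.5" --pt "0 0 0 0 -0.03 2.4 0.5" --pt "0 0 0 0 -0.03 2.6 0.5" --pt "0 0 0 0 -0.03 2.75 0.5" --pt "0 0 0 0 -0.03 2.75 0.5"

```text
t: 17.0
tcp_pos: [0.5215, -0.0836, 0.0926]
ee_rot: [0.653, 0.758, 0.0, 0.0]
contact_force: [-0.2, 0.2, -3.3]
grip_width: 0.129
grasp_force: 45.0
```

```bash
python3 -c "
from h import *
st()"
```

```text
t 17.0 [ 0.5215 -0.0836  0.0926] yaw 98.54 tilt 0.0 F [-0.2  0.2 -3.3] w 11.9 45.0
```

Call:
apply_moves --pt "0 0 0 0 0 0.05 0.5" --pt "0 0 0 0 0 0.05 0.5" --pt "0 0 0 0 0 0.05 1.2" --pt "0 0 0 0 0 0.05 2" --pt "0 0 0 0 0 0.05 4" --pt "0 0 0 0 0 0.05 4" --pt "0 0 0 0 0 -2 4" --pt "0 0 0 0 0 -5 4" --pt "0 0 0 0 0 -9 4" --pt "0 0 0 0 0 -13 5"

```text
t: 18.0
tcp_pos: [0.5211, -0.0835, 0.2238]
ee_rot: [0.652, 0.758, -0.0, -0.0]
contact_force: [1.0, -1.2, 0.4]
grip_width: 0.48
grasp_force: 0.0
```

Call:
apply_moves --pt "0 0 0 -1 0 -2 5" --pt "0 0 0 -3 0 -4 5" --pt "0 0 0 -5 0 -6 5" --pt "0 0 0 -6 0 -8 5" --pt "0 0 0 -6 0 -8 5" --pt "0 0 0 -6 0 -8 5" --pt "0 0 0 -6 0 -8 5"

```text
t: 18.7
tcp_pos: [0.5298, -0.1423, 0.3017]
ee_rot: [0.652, 0.758, -0.0, -0.001]
contact_force: [-0.4, 1.0, 0.1]
grip_width: 0.542
grasp_force: 0.0
```

Run:
```python
from h import *
st(); c=snap('wrist','w7'); P=c['P']; cc,n=np.cos(.149),np.sin(.149)
d=P[...,:2]-[.5018,-.0062]; x=d[...,0]*cc+d[...,1]*n; y=-d[...,0]*n+d[...,1]*cc; z=P[...,2]
for nm,m in(('L',inL(x,y,-.006)),('B',inB(x-.008,y+.08,-.006))):
    m=m&(abs(z-.06)<.012); A=np.c_[x[m],y[m],np.ones(m.sum())]; k=np.linalg.lstsq(A,z[m],rcond=None)[0]
    print(nm,m.sum(),'median z',np.median(z[m]),'slope mm/100mm',(k[:2]*100).round(2))
m=(x>.068)&(x<.1)&(abs(y)<.03); print('heater',np.nanmedian(z[m]))
cv2.imwrite('pics/w7c.png',cv2.resize(c['pixels'][60:260,180:440],None,fx=2.5,fy=2.5)[:,:,::-1])
```

```text
t 18.7 [ 0.5298 -0.1423  0.3017] yaw 98.59 tilt 0.08 F [-0.4  1.   0.1] w 49.8 0.0
L 3290 median z 0.05971243917670238 slope mm/100mm [ 0.   -0.08]
B 1692 median z 0.059776499968396804 slope mm/100mm [ 0.09 -0.26]
heater 0.06016785782674153
```

View pics/w7c.png

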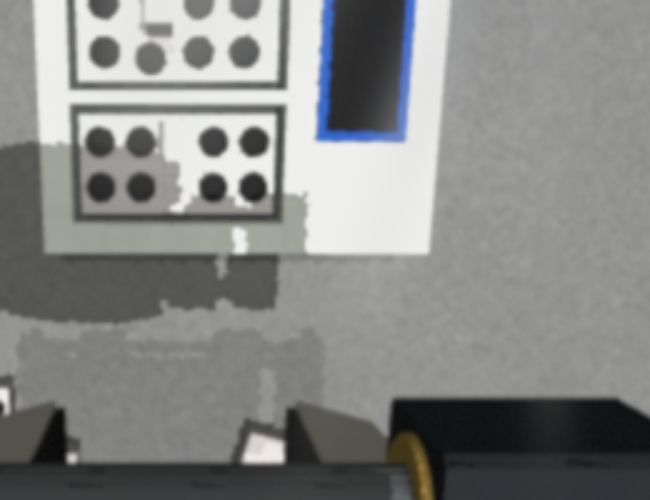

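Both blocks are level, flush and have even gaps: the bar at (178,163) and the L above it. Handing in.

```bash
python3 -c "
from workcell import manip
print(manip.hand_in())"
```

```text
the job is handed in; nothing more can be done
None
```

The L block and the short bar are both seated in their pockets; the last wrist image measured them level and flush with the heater top to about 0.5 mm, and I handed the job in at about 19 s with the gripper clear.

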